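# Sweep pastel stubs into the scrap tray

## Task

Tidy up after drawing: with the fingertips, sweep the three broken pastel stubs (red, orange and violet) across the table and through the open mouth of the wooden scrap tray, until each lies wholly inside it. Push them along the table, never pick them up, and leave the bottle, the eraser, the good blue stick and the brush jar where they are.

Things in the scene. Friction and masses are not known exactly. Their poses are not given: they have to be found in the camera images.
- tray: Three-sided light-wood scrap tray, dark grey inside, screwed down. Inside 130 mm deep (its x) by 200 mm wide (its y); walls 8 mm thick, 30 mm high; no wall at the mouth, no lip or raised floor. Origin: on the table, centre of the inside; x points from mouth to back wall. Mouth line at x = -65 mm, inner wall faces at x = +65 and y = -100, +100 mm. Mouth faces world -y, turned up to 20 degrees either way.
- tray_mouth (a point): Middle of the mouth line of the tray, at table height; axes as the tray's.
- stub_red: Broken red pastel stub, a square stick 45 x 16 x 16 mm, about 20 g, lying loose on the white drawing sheet at any yaw. Origin at its centre (8 mm above the table when lying); x along its length.
- stub_red_end_a (a point): Centre of the red stub's end face at its own +x.
- stub_red_end_b (a point): Centre of the red stub's end face at its own -x.
- stub_orange: Broken orange pastel stub, a square stick 45 x 16 x 16 mm, about 20 g, lying loose on the white drawing sheet at any yaw. Origin at its centre (8 mm above the table when lying); x along its length.
- stub_orange_end_a (a point): Centre of the orange stub's end face at its own +x.
- stub_orange_end_b (a point): Centre of the orange stub's end face at its own -x.
- stub_violet: Broken violet pastel stub, a square stick 45 x 16 x 16 mm, about 20 g, lying loose on the white drawing sheet at any yaw. Origin at its centre (8 mm above the table when lying); x along its length.
- stub_violet_end_a (a point): Centre of the violet stub's end face at its own +x.
- stub_violet_end_b (a point): Centre of the violet stub's end face at its own -x.
- bottle: Bystander: small white bottle with a yellow cap, standing, diameter 34 mm, height 62 mm. Origin: centre of its underside, z up.
- eraser: Bystander: grey eraser block 40 x 26 x 16 mm. Origin: centre of its underside.
- blue_stick: Bystander: good blue pastel stick with a paper sleeve, 60 x 16 x 16 mm, lying along its x. Origin: centre of its underside.
- brush_jar: Bystander: steel jar with brushes standing in it, diameter 72 mm, jar 100 mm and brushes about 210 mm high. Origin: centre of its underside, z up.

How it is judged:
By the outcome, as a careful person would: the job done as asked, in the order asked, and still so for the second after the job is handed in, with the robot touching nothing.
It also fails if it takes over 72 s, if anything falls off the work surface, if the arm or the gripper's body presses on something with over 40 N, if the wrist force passes 120 N, or if a joint passes its speed limit or range.

## Robot

A 7-joint arm with a two-finger parallel gripper is mounted at the origin on the work surface. World frame = base frame: x ahead of the robot, y to its left, z up, the work surface at z = 0. Lengths are in m, angles in rad, forces in N, time in s.
With the tool pointing down it reaches from about 0.425 to 0.925 m from the base axis. Payload 6.8 kg.
Tool frame: the origin (TCP) lies at the very end of the fingers, on their centre line; the grasp point (between the pads) lies 19 mm behind it (r.grip_point_offset is the distance from the TCP to the grasp point, in m); z points along the fingers, y is the line along which they close (so a half turn about z gives the same grasp; the last joint's range is limited). The gripper opens to 85 mm and grips with 20 to 120 N. Pads are 22 mm wide; open, the fingers measure 114 mm over their backs; the gripper's body (76 mm by 85 mm) begins 54 mm behind the grasp point. The pads swing forward as they close: fully open they stand 13 mm farther back than shut.
Start: joints at [-0.108, 0.477, 0.022, 1.555, -0.011, 1.109, -0.083], TCP at [0.675, 0, 0.231] pointing down, gripper open.
Joint ranges: [-2.96, 2.96], [-0.34, 2.1], [-1.41, 1.46], [0.24, 2.44], [-1.37, 4.51], [0.17, 1.92], [-2.96, 2.96]. Speed limits (rad/s): [2.39, 2.39, 3.14, 3.14, 3.14, 3.14, 3.14].

## Interface

Orientations are given as a rotation vector (axis times angle).
In Python, from bench import status, eyes, r gives the robot as it stands.
- The arm moves only by the shell command python3 -m crank 'ROWS' [OPENING] [FORCE]. ROWS is JSON, a list of rows, each a list of 6 numbers: the shift along the tool's x, y, z normalised to -1 to 1, where 1 is 0.02 m, then the turn, a rotation vector about the tool's x, y, z normalised to -1 to 1, where 1 is 45 degrees. A call has 1 to 12 rows; each row shifts and turns the commanded pose from where the row before left it, along the tool's axes as they then stand; what a row does not reach is not made up. A row lasts 1/10 s, in which the tool goes at most 50 mm and 8.59 degrees, less where a joint would pass 70% of its speed; a pose out of reach is approached as far as the arm can. A call with a number of a shift or a turn outside -1 to 1 is refused whole. A call with a gripper value outside its range is refused whole. OPENING is the opening, from 0 (shut) to 1 (fully open), set as the call begins (- or left out, the last holds). The fingers move at their own pace and stop on an object; FORCE is the grip in N (left out, the last holds). Time passes only in rows, so rows that do not move let the fingers close. It gives the time, the measured TCP pose, the force, the opening and the grip force at its end, in the units of the state.
- status.get_obs(): the state, without advancing time (a new reading comes with each control period).
- eyes.grab_frame(name): name is "scene" or "side" or "wrist"; returns a dict with "image" (420x560x3 uint8, red, green, blue), "depth" (420x560 float32, m along the optical axis (not along the pixel's ray), 0 where there is no reading), "fovy" (degrees; the focal length in pixels is half the picture's height over the tangent of half this angle, whatever the lens; pixels are square), "cx", "cy" (the principal point, pixels), "world_to_cam" (4x4, takes a point from world to camera coordinates). Camera axes: x right, y up, looking along -z (the intrinsics and any distortion apply to the point x, -y, -z); pixel columns grow to the right and rows downward; lengths in m; the calibration is good to about 2 mm. The wrist camera is an equidistant fisheye: a pixel r from the principal point sees the ray r / f radians off the axis. A picture is of the moment at which its call begins.
- r.hand_in(): hands the job in; it is judged then, once.
The state is a dict: "clock": time; "joints": joint angles; "qvel": joint speeds; "tau": joint torques, N m; "tcp_pos": TCP position; "orientation": TCP orientation; "contact_force": force on the tool from outside, world axes, zero at the start; "moment": the same for the moment, N m; "grip_width": finger opening in m; "gripper_force": force on a finger pad.
Only numpy, scipy, OpenCV 4.12 (cv2) and the standard library are available. Lean on these libraries where they do the work, as an engineer would, in place of code of your own. Each camera call takes 0.05 s, during which the arm holds its last target. There are 200 camera calls.

## Working session

There is one attempt and no reset: what is moved stays moved. The work goes in short steps, Python scripts to look and compute and a shell command to move; the robot and the scene stay as the last step left them, time stands still between calls to the robot, and variables do not carry over. Pictures are saved under pics/ and viewed, at most 10 in all, crops included, and the job is handed in when it is done.

```bash
mkdir -p pics; ls; python3 - <<'E'
from bench import status, eyes, r
import cv2,numpy as np
o=status.get_obs(); print(o['clock'],o['tcp_pos'],o['orientation'],o['grip_width'])
for n in ("scene","side"):
    f=eyes.grab_frame(n); np.save(f'pics/{n}.npy',f,allow_pickle=True)
    cv2.imwrite(f'pics/{n}0.png',f['image'][:,:,::-1]); print(n,f['fovy'],f['cx'],f['cy'],np.round(f['world_to_cam'],3).tolist())
E
```

```text
pics
0.0 [ 6.74404484e-01 -1.99068039e-05  2.30319695e-01] [-2.22056464e+00 -2.22060670e+00  2.19423927e-03] 0.08514020814943327
scene 46.82360946387226 274.8264726817543 207.5204832259431 [[0.077, 0.997, 0.004, 0.024], [-0.571, 0.04, 0.82, 0.275], [0.818, -0.065, 0.572, -1.632], [0.0, 0.0, 0.0, 1.0]]
side 46.39235634829649 281.36705291750803 214.0751201630727 [[0.698, -0.716, -0.012, -0.417], [0.539, 0.514, 0.667, -0.289], [-0.472, -0.472, 0.745, -0.851], [0.0, 0.0, 0.0, 1.0]]
```

View pics/scene0.png

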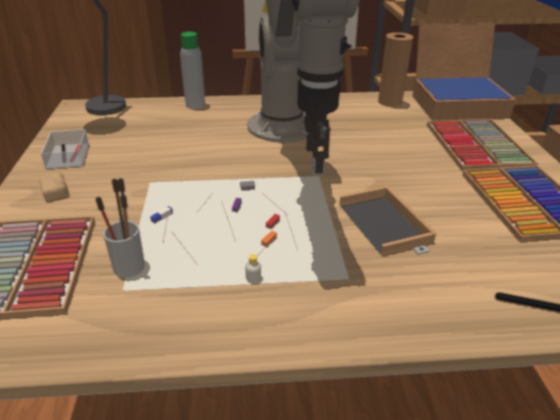

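View pics/side0.png

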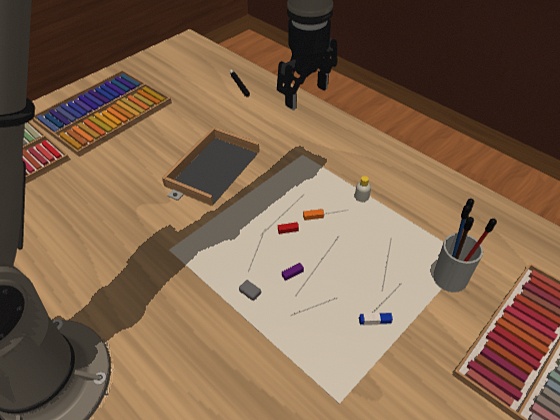

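The scene view shows red at about (273,221), orange (268,238), violet (237,204), eraser (247,185), bottle (253,268) and the tray around (385,220). Its mouth is on the left (-y) side. The side view agrees.

```bash
cat > h.py <<'E'
import numpy as np,cv2
from bench import status,eyes,r
HSV={'red':((0,170,60),(4,255,255)),'orange':((6,190,150),(14,255,255)),'violet':((130,90,30),(160,255,255)),'blue':((108,150,60),(126,255,255))}
def cast(f,uv,z):
    "pixels -> world points on plane z"
    uv=np.atleast_2d(uv).astype(float); F=f['image'].shape[0]/2/np.tan(np.radians(f['fovy'])/2)
    d=np.c_[(uv[:,0]-f['cx'])/F,-(uv[:,1]-f['cy'])/F,-np.ones(len(uv))]
    M=f['world_to_cam'];R=M[:3,:3];c=-R.T@M[:3,3];d=d@R
    return c+d*((z-c[2])/d[:,2])[:,None]
def cloud(f):
    h,w=f['depth'].shape;v,u=np.mgrid[:h,:w];F=h/2/np.tan(np.radians(f['fovy'])/2);D=f['depth']
    p=np.stack([(u-f['cx'])/F*D,-(v-f['cy'])/F*D,-D],-1);M=f['world_to_cam']
    return (p-M[:3,3])@M[:3,:3]
def rect(P):
    (c,s,a)=cv2.minAreaRect((P[:,:2]*1000).astype(np.float32))
    if s[0]<s[1]: s=s[::-1];a+=90
    return np.round(c,0),np.round(s,0),round((a+90)%180-90)
def stubs(n,roi=None):
    f=eyes.grab_frame(n);hsv=cv2.cvtColor(f['image'],cv2.COLOR_RGB2HSV);W=cloud(f)
    for k,(lo,hi) in HSV.items():
        m=cv2.inRange(hsv,lo,hi)>0
        if k=='red': m|=cv2.inRange(hsv,(174,150,60),(180,255,255))>0
        m&=(W[...,2]>.003)&(W[...,2]<.03)&(W[...,0]>.4)&(W[...,0]<.95)&(W[...,1]>-.4)&(W[...,1]<.4)
        nl,L,st,ct=cv2.connectedComponentsWithStats(m.astype(np.uint8))
        for i in range(1,nl):
            if st[i,4]>12 :
                b=L==i; P=W[b]; print(n,k,st[i,4],'px',np.round(ct[i]),*rect(P),'zmax',round(P[:,2].max()*1000))
    return f,W
E
python3 - <<'E'
from h import *
for n in('scene','side'):
    f,W=stubs(n)
    # other things by height
    m=(W[...,2]>.007)&(W[...,2]<.12)&(W[...,0]>.42)&(W[...,0]<.95)&(W[...,1]>-.4)&(W[...,1]<.32)
    nl,L,st,ct=cv2.connectedComponentsWithStats(m.astype(np.uint8))
    for i in range(1,nl):
        if st[i,4]>40: P=W[L==i]; print(n,'obj',np.round(ct[i]),st[i,4],*rect(P),'z',round(P[:,2].max()*1000))
    # tray floor: dark grey
    hsv=cv2.cvtColor(f['image'],cv2.COLOR_RGB2HSV)
    m=(hsv[...,1]<60)&(hsv[...,2]<110)&(abs(W[...,2])<.006)&(W[...,1]>.05)&(W[...,1]<.4)&(W[...,0]>.45)&(W[...,0]<.95)
    m=cv2.morphologyEx(m.astype(np.uint8),cv2.MORPH_OPEN,np.ones((5,5)))
    nl,L,st,ct=cv2.connectedComponentsWithStats(m)
    for i in range(1,nl):
        if st[i,4]>300:
            P=W[L==i];print(n,'dark',np.round(ct[i]),st[i,4],*rect(P)); print(np.round(cv2.boxPoints(cv2.minAreaRect((P[:,:2]*1000).astype(np.float32)))).tolist())
E
```

```text
scene red 23 px [273. 219.] [550. -72.] [33.  7.] -35 zmax 18
scene violet 38 px [237. 203.] [ 473. -158.] [35. 11.] -10 zmax 18
scene obj [395. 218.] 1457 [561. 199.] [221. 142.] 16 z 33
scene obj [236. 204.] 83 [ 470. -160.] [45. 17.] -15 z 19
scene obj [161. 213.] 157 [ 499. -345.] [60. 22.] -41 z 20
scene obj [272. 220.] 113 [547. -74.] [52. 19.] -33 z 19
scene obj [130. 249.] 1111 [ 682. -379.] [74. 40.] -2 z 120
scene obj [268. 237.] 123 [613. -86.] [47. 18.] -36 z 19
scene obj [252. 269.] 357 [ 738. -128.] [32. 31.] -90 z 64
scene dark [380. 222.] 2005 [554. 194.] [184. 130.] 16
[[447.0, 231.0], [483.0, 106.0], [660.0, 156.0], [625.0, 281.0]]
side red 160 px [288. 227.] [542. -74.] [43. 20.] -36 zmax 17
side orange 96 px [313. 213.] [609. -86.] [43. 17.] -38 zmax 18
side violet 180 px [292. 271.] [ 464. -161.] [44. 17.] -14 zmax 18
side blue 102 px [386. 318.] [ 508. -359.] [20. 16.] -45 zmax 18
side blue 33 px [362. 319.] [ 475. -327.] [15.  6.] 43 zmax 18
side obj [202. 162.] 1283 [558. 198.] [222. 140.] 16 z 31
side obj [363. 189.] 288 [ 729. -131.] [33. 30.] -58 z 64
side obj [313. 213.] 142 [609. -87.] [45. 19.] -39 z 18
side obj [288. 227.] 155 [542. -74.] [45. 20.] -36 z 17
side obj [450. 257.] 993 [ 676. -380.] [73. 40.] 0 z 120
side obj [292. 271.] 181 [ 464. -161.] [44. 18.] -11 z 18
side obj [375. 318.] 320 [ 494. -346.] [59. 18.] -45 z 19
side dark [216. 168.] 2450 [566. 198.] [186. 132.] 15
[[459.0, 238.0], [493.0, 110.0], [673.0, 158.0], [639.0, 286.0]]
side dark [255. 193.] 703 [580.  63.] [254.  25.] 0
[[453.0, 75.0], [453.0, 50.0], [707.0, 50.0], [707.0, 76.0]]
```

```bash
python3 -m crank '[[-0.64,-0.93,0.9,0,0,0],[-0.64,-0.93,0.9,0,0,0],[-0.64,-0.93,0.9,0,0,0],[-0.64,-0.93,0.9,0,0,0],[-0.64,-0.93,0.9,0,0,0],[-0.64,-0.93,0.9,0,0,0],[-0.64,-0.93,0.9,0,0,0],[-0.64,-0.93,0.9,0,0,0]]' 0.3; python3 -m crank '[[0,0,0,0,0,0.156],[0,0,0,0,0,0.156],[0,0,0,0,0,0.156],[0,0,0,0,0,0.156],[0,0,0,0,0,0.156],[0,0,0,0,0,0]]'
python3 - <<'E'
from h import *
f=np.load('pics/scene.npy',allow_pickle=True).item()
print('eraser',cast(f,[247,184],.012)*1000)
f=np.load('pics/side.npy',allow_pickle=True).item();print(cast(f,[[250,288],[241,289],[251,298],[260,291],[251,281]],.016)*1000)
f,W=stubs('side')
cv2.imwrite('pics/side1.png',f['image'][:,:,::-1])
E
```

```text
clock: 1.0
tcp_pos: [0.5254, -0.1029, 0.0867]
orientation: [2.221, 2.221, 0.0]
contact_force: [0.7, -0.8, -0.6]
grip_width: 0.0256
gripper_force: 0.0
clock: 1.6
tcp_pos: [0.5262, -0.1022, 0.0872]
orientation: [2.788, 1.447, -0.0]
contact_force: [0.8, -0.3, 0.3]
grip_width: 0.026
gripper_force: 0.0
eraser [[ 378.26444998 -128.79165665   12.        ]]
[[ 375.11706094 -131.49831403   16.        ]
 [ 361.40791181 -120.53629901   16.        ]
 [ 360.88964776 -149.39569289   16.        ]
 [ 383.82728971 -150.49618571   16.        ]
 [ 387.67261591 -121.04074827   16.        ]]
side red 167 px [288. 228.] [541. -74.] [44. 19.] -35 zmax 17
side orange 66 px [316. 212.] [613. -90.] [33. 17.] -44 zmax 17
side violet 184 px [292. 271.] [ 464. -161.] [45. 16.] -11 zmax 17
side blue 102 px [386. 318.] [ 507. -359.] [21. 17.] -37 zmax 18
side blue 34 px [362. 319.] [ 475. -328.] [14.  6.] 41 zmax 17
```

View pics/side1.png

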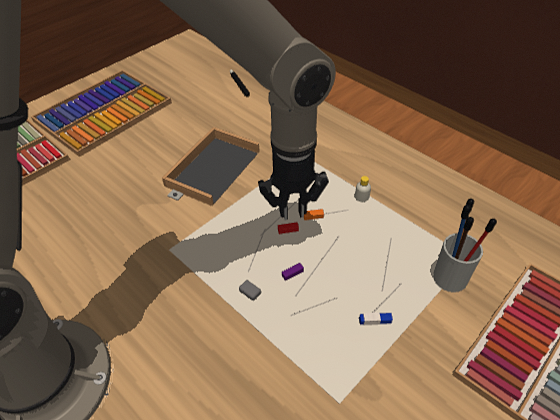

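The eraser is at about (376,-135) mm, well clear of the sweeps. The fingers stand behind the red stub at side pixel (288,228). Next I lower them and sweep.

```bash
python3 -m crank '[[0,0,0.7,0,0,0],[0,0,0.7,0,0,0],[0,0,0.7,0,0,0],[0,0,0.7,0,0,0],[0,0,0.7,0,0,0],[0,0,0.65,0,0,0],[0,0,0,0,0,0]]' ; python3 -m crank '[[0.4,0,0,0,0,0],[0.4,0,0,0,0,0],[0.5,0,0,0,0,0],[0.5,0,0,0,0,-0.055],[0.5,0,0,0,0,-0.055],[0.5,0,0,0,0,-0.055],[0.5,0,0,0,0,-0.055],[0.5,0,0,0,0,-0.055]]'
python3 - <<'E'
from h import *
f,W=stubs('side');f,W=stubs('scene')
E
```

```text
clock: 2.35
tcp_pos: [0.5248, -0.1022, 0.0022]
orientation: [-2.786, -1.447, 0.005]
contact_force: [0.7, -0.9, 0.1]
grip_width: 0.0257
gripper_force: 0.0
clock: 3.15
tcp_pos: [0.5666, -0.0372, 0.0043]
orientation: [-2.612, -1.745, -0.0]
contact_force: [0.5, -0.5, 0.1]
grip_width: 0.0256
gripper_force: 0.1
side red 59 px [284. 207.] [577. -26.] [23. 16.] 44 zmax 17
side orange 97 px [313. 213.] [608. -88.] [43. 18.] -40 zmax 19
side violet 181 px [292. 271.] [ 464. -161.] [45. 17.] -11 zmax 18
side blue 102 px [386. 318.] [ 507. -359.] [21. 17.] -37 zmax 17
side blue 34 px [362. 319.] [ 475. -327.] [18.  6.] 44 zmax 16
scene violet 40 px [237. 203.] [ 474. -158.] [39. 11.] -12 zmax 19
```

```bash
python3 -m crank '[[0.5,0,0,0,0,-0.065],[0.5,0,0,0,0,-0.065],[0.5,0,0,0,0,-0.065],[0.5,0,0,0,0,-0.065],[0.5,0,0,0,0,-0.065],[0.5,0,0,0,0,-0.065],[0.5,0,0,0,0,-0.065],[0.5,0,0,0,0,-0.065],[0.5,0,0,0,0,-0.065],[0.5,0,0,0,0,-0.065],[0.5,0,0,0,0,-0.065],[0.5,0,0,0,0,-0.065]]'
python3 - <<'E'
from h import *
f,W=stubs('scene');f,W=stubs('side')
cv2.imwrite('pics/side2.png',f['image'][:,:,::-1])
E
```

```text
clock: 4.45
tcp_pos: [0.5798, 0.0802, 0.0043]
orientation: [1.964, 2.452, 0.0]
contact_force: [-0.7, -0.3, -0.6]
grip_width: 0.0257
gripper_force: 0.1
scene violet 38 px [237. 203.] [ 474. -158.] [35. 10.] -15 zmax 19
side red 36 px [239. 187.] [552.  93.] [17. 11.] 88 zmax 17
side orange 96 px [313. 213.] [609. -86.] [43. 19.] -36 zmax 18
side violet 184 px [292. 271.] [ 464. -160.] [44. 18.] -11 zmax 19
side blue 101 px [386. 318.] [ 507. -359.] [21. 17.] -43 zmax 17
side blue 33 px [362. 319.] [ 475. -327.] [18.  6.] 42 zmax 17
```

View pics/side2.png

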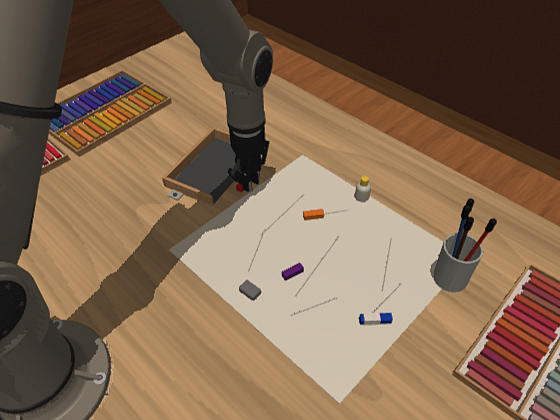

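The red end shows beside the fingers at (239,187), so the stub is still flush against the fingers. I'll push it on into the tray.

```bash
python3 -m crank '[[0.5,0,0,0,0,-0.04],[0.5,0,0,0,0,-0.04],[0.5,0,0,0,0,0],[0.5,0,0,0,0,0],[0.5,0,0,0,0,0],[0.5,0,0,0,0,0],[0.5,0,0,0,0,0],[0.5,0,0,0,0,0],[0.5,0,0,0,0,0],[0.4,0,0,0,0,0],[0.3,0,0,0,0,0],[0.1,0,0,0,0,0]]'
python3 -m crank '[[-0.3,0,0,0,0,0],[-0.8,0,-0.5,0,0,0],[-0.8,0,-1,0,0,0],[-0.8,0,-1,0,0,0],[-0.8,0,-1,0,0,0],[-0.8,0,-1,0,0,0]]'
python3 - <<'E'
from h import *
f,W=stubs('scene');f,W=stubs('side')
cv2.imwrite('pics/side3.png',f['image'][:,:,::-1])
E
```

```text
clock: 5.75
tcp_pos: [0.5514, 0.1825, 0.0043]
orientation: [-1.89, -2.509, -0.0]
contact_force: [0.3, -0.1, -0.2]
grip_width: 0.0256
gripper_force: 0.1
clock: 6.35
tcp_pos: [0.5759, 0.0955, 0.0959]
orientation: [1.894, 2.505, -0.0]
contact_force: [0.4, -0.5, 0.0]
grip_width: 0.0253
gripper_force: 0.0
scene red 92 px [382. 216.] [545. 198.] [44. 16.] 13 zmax 19
scene violet 39 px [237. 203.] [ 474. -158.] [38. 11.] -17 zmax 18
side red 125 px [207. 169.] [540. 197.] [48. 20.] 17 zmax 16
side orange 96 px [313. 213.] [608. -88.] [42. 17.] -38 zmax 17
side violet 184 px [292. 271.] [ 464. -161.] [44. 18.] -13 zmax 18
side blue 100 px [386. 318.] [ 507. -359.] [20. 16.] -35 zmax 18
side blue 33 px [362. 319.] [ 475. -327.] [16.  6.] 46 zmax 18
```

View pics/side3.png

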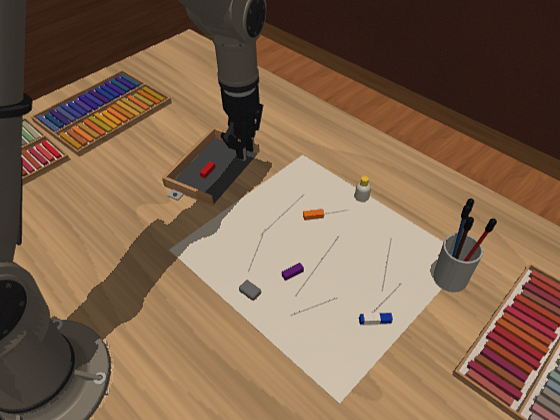

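Red lies inside the tray, at side pixel (207,169), about (543,198) mm. Next is orange.

```bash
python3 -m crank '[[0,0,0,0,0,0.15],[0,0,0,0,0,0.15],[0,0,0,0,0,0.15],[0,0,0,0,0,0.15],[0,0,0,0,0,0.15],[0,0,0,0,0,0.15],[0,0,0,0,0,0.15],[0,0,0,0,0,0.15],[0,0,0,0,0,0]]'; python3 -m crank '[[-0.88,0.77,0,0,0,0],[-0.88,0.77,0,0,0,0],[-0.88,0.77,0,0,0,0],[-0.88,0.77,0,0,0,0],[-0.88,0.77,0,0,0,0],[-0.88,0.77,0,0,0,0],[-0.88,0.77,0,0,0,0],[-0.88,0.77,0,0,0,0],[-0.88,0.77,0,0,0,0],[0,0,0,0,0,0]]'
```

```text
clock: 7.35
tcp_pos: [0.5749, 0.0981, 0.0939]
orientation: [2.825, 1.374, -0.001]
contact_force: [-0.4, -0.4, -0.7]
grip_width: 0.0255
gripper_force: 0.0
clock: 8.35
tcp_pos: [0.5862, -0.1164, 0.0943]
orientation: [2.824, 1.371, -0.002]
contact_force: [0.1, -0.5, 0.1]
grip_width: 0.0256
gripper_force: 0.0
```

```bash
python3 -m crank '[[0,0,0.75,0,0,0],[0,0,0.75,0,0,0],[0,0,0.75,0,0,0],[0,0,0.75,0,0,0],[0,0,0.75,0,0,0],[0,0,0.75,0,0,0],[0,0,0,0,0,0]]' ; python3 -m crank '[[0.4,0,0,0,0,0],[0.4,0,0,0,0,0],[0.4,0,0,0,0,0],[0.5,0,0,0,0,-0.067],[0.5,0,0,0,0,-0.067],[0.5,0,0,0,0,-0.067],[0.5,0,0,0,0,-0.067],[0.5,0,0,0,0,-0.067],[0.5,0,0,0,0,-0.067],[0.5,0,0,0,0,-0.067],[0.5,0,0,0,0,-0.067],[0.5,0,0,0,0,-0.067]]'
python3 - <<'E'
from h import *
f,W=stubs('side');f,W=stubs('scene')
E
```

```text
clock: 9.05
tcp_pos: [0.5852, -0.1109, 0.0017]
orientation: [-2.822, -1.376, 0.006]
contact_force: [-0.2, 0.2, -0.8]
grip_width: 0.0257
gripper_force: 0.0
clock: 10.25
tcp_pos: [0.6409, -0.0114, 0.0043]
orientation: [-2.418, -2.006, 0.0]
contact_force: [-0.7, 0.3, -1.2]
grip_width: 0.0255
gripper_force: 0.1
side red 127 px [207. 169.] [540. 196.] [48. 18.] 20 zmax 17
side violet 184 px [292. 271.] [ 464. -161.] [44. 17.] -12 zmax 18
side blue 102 px [386. 318.] [ 507. -359.] [20. 18.] -40 zmax 17
side blue 33 px [362. 319.] [ 475. -327.] [16.  6.] 47 zmax 18
scene red 95 px [382. 216.] [546. 198.] [43. 17.] 13 zmax 18
scene violet 39 px [237. 203.] [ 472. -158.] [36. 12.] -17 zmax 18
```

```bash
python3 -m crank '[[0.5,0,0,0,0,-0.066],[0.5,0,0,0,0,-0.066],[0.5,0,0,0,0,-0.066],[0.5,0,0,0,0,-0.066],[0.5,0,0,0,0,-0.066],[0.5,0,0,0,0,-0.066],[0.5,0,0,0,0,-0.066],[0.5,0,0,0,0,-0.066],[0.5,0,0,0,0,-0.066]]'
python3 - <<'E'
from h import *
fs=[eyes.grab_frame(n)['image'][110:290,150:450] for n in('scene','side')]
cv2.imwrite('pics/c4.png',cv2.resize(np.vstack([fs[0],fs[1]]),None,fx=1.66,fy=1.66)[:,:,::-1])
E
```

```text
clock: 11.25
tcp_pos: [0.639, 0.0778, 0.0043]
orientation: [1.889, 2.51, 0.0]
contact_force: [0.4, -0.9, -0.5]
grip_width: 0.0258
gripper_force: 0.1
```

View pics/c4.png

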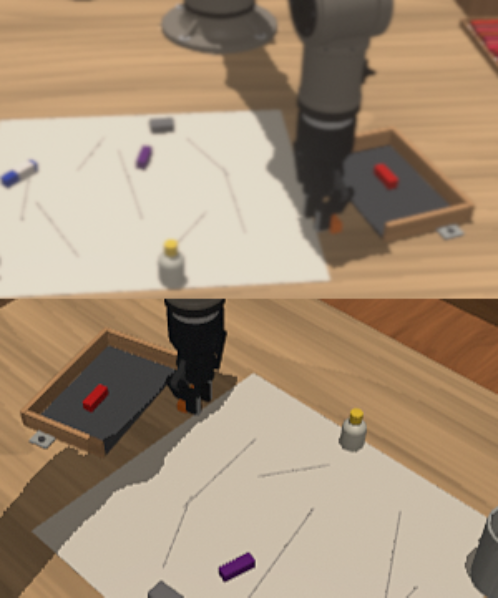

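Orange shows just ahead of the fingers in both crops, at about (335,224) in the upper one and (182,405) in the lower. It is lined up with the mouth's outer half, so I'll push it straight in.

```bash
python3 -m crank '[[0.5,0,0,0,0,0],[0.5,0,0,0,0,0],[0.5,0,0,0,0,0],[0.5,0,0,0,0,0],[0.5,0,0,0,0,0],[0.5,0,0,0,0,0],[0.5,0,0,0,0,0],[0.5,0,0,0,0,0],[0.5,0,0,0,0,0],[0.5,0,0,0,0,0],[0.4,0,0,0,0,0],[0.2,0,0,0,0,0]]'
python3 -m crank '[[-0.3,0,0,0,0,0],[-0.8,0,-0.5,0,0,0],[-0.8,0,-1,0,0,0],[-0.8,0,-1,0,0,0],[-0.8,0,-1,0,0,0],[-0.8,0,-1,0,0,0],[0,0,0,0,0,0.19],[0,0,0,0,0,0.19],[0,0,0,0,0,0.19],[0,0,0,0,0,0]]'
python3 - <<'E'
from h import *
HSV['orange']=((5,170,110),(14,255,255))
f,W=stubs('scene');f,W=stubs('side')
E
```

```text
clock: 12.55
tcp_pos: [0.6082, 0.186, 0.0043]
orientation: [-1.893, -2.507, -0.0]
contact_force: [0.0, 0.6, 0.7]
grip_width: 0.0252
gripper_force: 0.1
clock: 13.55
tcp_pos: [0.6327, 0.0994, 0.0951]
orientation: [2.406, 2.018, 0.0]
contact_force: [0.3, -0.5, -0.4]
grip_width: 0.0256
gripper_force: 0.0
scene red 95 px [382. 215.] [547. 197.] [46. 18.] 18 zmax 19
scene orange 120 px [391. 231.] [600. 201.] [64. 17.] 15 zmax 19
scene violet 38 px [237. 203.] [ 474. -158.] [33. 10.] -9 zmax 18
side red 126 px [207. 169.] [540. 196.] [49. 17.] 15 zmax 17
side orange 86 px [224. 155.] [603. 202.] [43. 15.] 16 zmax 18
side violet 184 px [292. 271.] [ 464. -161.] [44. 16.] -13 zmax 17
side blue 102 px [386. 318.] [ 507. -359.] [20. 16.] -42 zmax 18
side blue 33 px [362. 319.] [ 475. -328.] [16.  6.] 43 zmax 17
```

```bash
python3 -m crank '[[0,0,0,0,0,0.055],[-0.96,-0.31,0,0,0,0],[-0.96,-0.31,0,0,0,0],[-0.96,-0.31,0,0,0,0],[-0.96,-0.31,0,0,0,0],[-0.96,-0.31,0,0,0,0],[-0.96,-0.31,0,0,0,0],[-0.96,-0.31,0,0,0,0],[-0.96,-0.31,0,0,0,0],[-0.96,-0.31,0,0,0,0]]'
python3 -m crank '[[-0.96,-0.31,0,0,0,0],[-0.96,-0.31,0,0,0,0],[-0.96,-0.31,0,0,0,0],[-0.96,-0.31,0,0,0,0],[-0.96,-0.31,0,0,0,0],[-0.96,-0.31,0,0,0,0],[-0.96,-0.31,0,0,0,0],[-0.96,-0.31,0,0,0,0],[0,0,0,0,0,0]]'
```

```text
clock: 14.65
tcp_pos: [0.5399, -0.0564, 0.0944]
orientation: [2.446, 1.971, 0.0]
contact_force: [-0.7, 0.1, -0.1]
grip_width: 0.0256
gripper_force: 0.0
clock: 15.55
tcp_pos: [0.4574, -0.1976, 0.0943]
orientation: [2.451, 1.965, -0.002]
contact_force: [-0.2, -1.0, -0.4]
grip_width: 0.0258
gripper_force: 0.0
```

```bash
python3 -m crank '[[0,0,0.75,0,0,0],[0,0,0.75,0,0,0],[0,0,0.75,0,0,0],[0,0,0.75,0,0,0],[0,0,0.75,0,0,0],[0,0,0.75,0,0,0],[0,0,0,0,0,0]]' ; python3 -m crank '[[0.4,0,0,0,0,0],[0.4,0,0,0,0,0],[0.4,0,0,0,0,0],[0.5,0,0,0,0,0.049],[0.5,0,0,0,0,0.049],[0.5,0,0,0,0,0.049],[0.5,0,0,0,0,0.049],[0.5,0,0,0,0,0.049],[0.5,0,0,0,0,0.049],[0.5,0,0,0,0,0.049],[0.5,0,0,0,0,0.049]]'
python3 - <<'E'
from h import *
f,W=stubs('side');f,W=stubs('scene')
E
```

```text
clock: 16.25
tcp_pos: [0.4587, -0.1934, 0.0029]
orientation: [-2.443, -1.971, 0.002]
contact_force: [-1.0, 0.0, 0.5]
grip_width: 0.0257
gripper_force: 0.0
clock: 17.35
tcp_pos: [0.4926, -0.0948, 0.0049]
orientation: [2.72, 1.572, 0.002]
contact_force: [0.3, -0.6, 0.2]
grip_width: 0.0254
gripper_force: 0.0
side red 129 px [207. 169.] [541. 197.] [48. 20.] 18 zmax 17
side orange 71 px [225. 154.] [604. 202.] [43. 17.] 14 zmax 19
side violet 85 px [279. 240.] [503. -83.] [23. 17.] -30 zmax 17
side blue 102 px [386. 318.] [ 507. -359.] [20. 16.] -43 zmax 18
side blue 34 px [362. 319.] [ 475. -327.] [16.  6.] 44 zmax 16
scene red 93 px [382. 216.] [547. 197.] [44. 16.] 17 zmax 19
scene orange 68 px [391. 230.] [607. 203.] [45. 14.] 12 zmax 18
```

```bash
python3 -m crank '[[0.5,0,0,0,0,0],[0.5,0,0,0,0,0],[0.5,0,0,0,0,0],[0.5,0,0,0,0,0],[0.5,0,0,0,0,0],[0.5,0,0,0,0,-0.068],[0.5,0,0,0,0,-0.068],[0.5,0,0,0,0,-0.068],[0.5,0,0,0,0,-0.068],[0.5,0,0,0,0,-0.068],[0.5,0,0,0,0,-0.068],[0.5,0,0,0,0,-0.068]]'
python3 -m crank '[[0.5,0,0,0,0,-0.068],[0.5,0,0,0,0,-0.068],[0.5,0,0,0,0,-0.068],[0.5,0,0,0,0,-0.068],[0.5,0,0,0,0,-0.068],[0.5,0,0,0,0,-0.068],[0.4,0,0,0,0,-0.068]]'
python3 - <<'E'
from h import *
fs=[eyes.grab_frame(n)['image'][110:290,150:450] for n in('scene','side')]
cv2.imwrite('pics/c5.png',cv2.resize(np.vstack([fs[0],fs[1]]),None,fx=1.66,fy=1.66)[:,:,::-1])
stubs('side')
E
```

```text
clock: 18.65
tcp_pos: [0.5418, 0.013, 0.0043]
orientation: [-2.376, -2.056, -0.0]
contact_force: [-0.2, 0.2, -0.5]
grip_width: 0.0256
gripper_force: 0.0
clock: 19.35
tcp_pos: [0.541, 0.081, 0.0043]
orientation: [-1.951, -2.462, -0.0]
contact_force: [-0.8, 0.0, 0.8]
grip_width: 0.0254
gripper_force: 0.0
side red 128 px [207. 169.] [540. 197.] [47. 19.] 21 zmax 17
side violet 35 px [227. 196.] [515.  90.] [20. 10.] -80 zmax 20
side blue 102 px [386. 318.] [ 507. -359.] [20. 16.] -43 zmax 18
side blue 32 px [362. 319.] [ 475. -327.] [15.  6.] 48 zmax 17
```

View pics/c5.png

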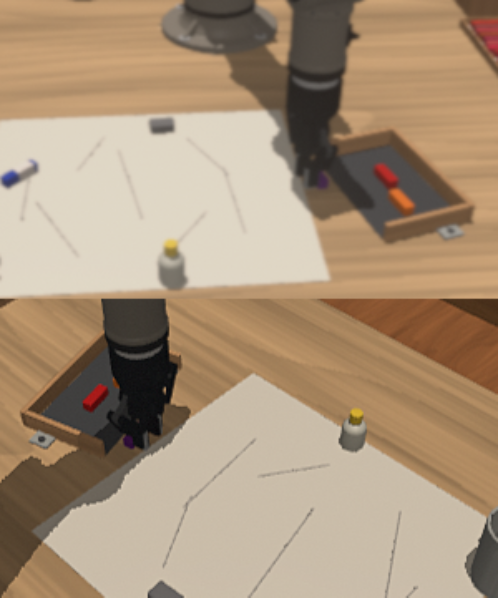

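Violet shows ahead of the fingers at about (320,180) in the upper crop and (128,440) in the lower. Its left end clears the inner wall, so I'll push it 62 mm straight in.

```bash
python3 -m crank '[[0.5,0,0,0,0,-0.033],[0.5,0,0,0,0,-0.033],[0.5,0,0,0,0,0],[0.5,0,0,0,0,0],[0.5,0,0,0,0,0],[0.35,0,0,0,0,0],[0.2,0,0,0,0,0],[0.05,0,0,0,0,0]]'
python3 -m crank '[[-0.3,0,0,0,0,0],[-0.8,0,-0.5,0,0,0],[-0.9,0,-1,0,0,0],[-0.9,0,-1,0,0,0],[-0.9,0,-1,0,0,0],[-0.9,0,-1,0,0,0],[-0.9,0,-1,0,0,0],[-0.9,0,-1,0,0,0],[-0.9,0,-1,0,0,0],[0,0,0,0,0,0]]'
python3 - <<'E'
from h import *
HSV['orange']=((5,170,110),(14,255,255))
stubs('scene');f,_=stubs('side')
cv2.imwrite('pics/side6.png',f['image'][:,:,::-1])
E
```

```text
clock: 20.3
tcp_pos: [0.5248, 0.1403, 0.0043]
orientation: [-1.892, -2.508, -0.0]
contact_force: [-0.1, -0.6, -0.4]
grip_width: 0.0255
gripper_force: 0.0
clock: 21.3
tcp_pos: [0.5677, -0.0071, 0.157]
orientation: [1.898, 2.497, 0.003]
contact_force: [0.7, -0.6, -0.3]
grip_width: 0.0254
gripper_force: 0.0
scene red 97 px [382. 216.] [546. 197.] [44. 17.] 15 zmax 18
scene orange 121 px [391. 231.] [609. 202.] [47. 18.] 13 zmax 19
scene violet 101 px [363. 210.] [521. 157.] [45. 18.] 12 zmax 19
side red 126 px [207. 169.] [540. 197.] [47. 18.] 16 zmax 17
side orange 87 px [224. 155.] [603. 203.] [47. 17.] 18 zmax 17
side violet 135 px [210. 183.] [516. 156.] [46. 20.] 17 zmax 17
side blue 102 px [386. 318.] [ 507. -359.] [20. 18.] -41 zmax 18
side blue 33 px [362. 319.] [ 475. -327.] [15.  6.] 44 zmax 16
```

View pics/side6.png

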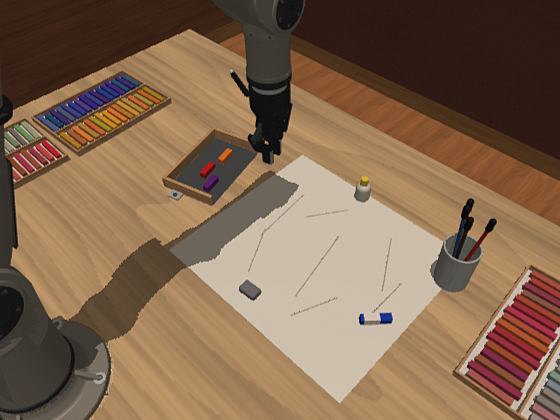

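All three stubs lie inside the tray: red at (207,169), orange (225,155) and violet (210,183). Violet is the nearest to the mouth, about 30 mm inside it. The bottle, eraser, blue stick and jar have not moved.

```bash
python3 -c "
from bench import r; print(r.hand_in())"
```

```text
the job is handed in; nothing more can be done
None
```

The red, orange and violet stubs were swept along the table into the tray and lie wholly inside it; the bottle, eraser, blue stick and brush jar were not touched, and the job was handed in at about 21 s on the robot's clock.

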